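# Scoop mixing balls into the paint pot

### The arm

A 6-joint arm with a two-finger parallel gripper is mounted at the origin on a cart in front of the work surface, level with it; the furniture and walls round the work are solid. World frame = base frame: x ahead of the robot, y to its left, z up, the work surface at z = 0. Lengths are in mm, angles in rad, forces in N, time in s.
With the tool pointing down it reaches from about 375 to 750 mm from the base axis. Payload 9 kg.
Tool frame: the origin (TCP) lies midway between the tips of the shut fingers; the grasp point (between the pads) lies 19 mm behind it (bot.grip_depth is the distance from the TCP to the grasp point, in mm); z points along the fingers, y is the line along which they close (so a half turn about z gives the same grasp; the last joint's range is limited). The gripper opens to 85 mm and grips with 20 to 120 N. Pads are 22 mm wide; open, the fingers measure 114 mm over their backs; the gripper's body (76 mm by 85 mm) begins 54 mm behind the grasp point. The pads swing forward as they close: fully open they stand 13 mm farther back than shut.
Start: joints at [1.04, 0.104, 0.097, 1.564, 0, 1.353], TCP at [184.64, 570.918, 205.431] pointing down, gripper open.
Joint ranges: [-2.99, 2.99], [-0.84, 1.86], [-1.1, 1.16], [-1.84, 2.11], [-1.51, 1.56], [-3.14, 3.14]. Speed limits (rad/s): [2.22, 2.22, 2.57, 3.14, 3.14, 3.14].

### API

Orientations are given as a rotation vector (axis times angle).
In Python, from station import bot gives the robot as it stands. The module is installed in compiled form; this text tells all that it offers.
- The arm moves only by the tool servo_tool, never from a script. Its argument "steps" is a list of rows, each a list of 7 numbers: the shift along the world's x, y, z in units of 0.2 m (1.0 is 0.2 m), then the turn, a rotation vector about the world's x, y, z in units of 0.5 rad (1.0 is 0.5 rad), then the opening, from 0 (shut) to 1 (fully open). In form: [[dx, dy, dz, wx, wy, wz, grip], ...]. A call has 1 to 5 rows; each row shifts and turns the commanded pose from where the row before left it; what a row does not reach is not made up. A row lasts 1/8 s, in which the tool goes at most 62.5 mm and 10.7 degrees, less where a joint would pass 70% of its speed; a pose out of reach is approached as far as the arm can. A call with a number of a shift or a turn outside -1 to 1 is refused whole. A call with a gripper value outside its range is refused whole. The fingers move at their own pace and stop on an object; "squeeze" is the grip in N (left out, the last holds). Time passes only in rows, so rows that do not move let the fingers close. It gives the time, the measured TCP pose, the force, the opening and the grip force at its end, in the units of the state.
- bot.state(): the state, without advancing time (a new reading comes with each control period).
- bot.snapshot(name): name is "scene" or "top" or "wrist"; returns the picture (420x560x3 uint8, red, green, blue); there is no depth.
- bot.camera_params(name): a dict with "mtx" (3x3 intrinsics, pixels), "dist_coeffs" ([k1, k2, p1, p2, k3] as OpenCV has them; the pictures are not rectified), "R" (3x3) and "t" (3): a world point X has camera coordinates R X + t. Camera axes: x right, y down, z forward; pixel columns grow to the right and rows downward; lengths in mm; the calibration is good to about 2 mm. A picture is of the moment at which its call begins: read the wrist's pose just before it. camera_params takes no time and is no camera call; for the wrist camera it gives the pose at the moment of the call.
- bot.job_done(): hands the job in; it is judged then, once.
The state is a dict: "t": time; "q": joint angles; "qvel": joint speeds; "joint_torque": joint torques, N m; "eef_pos": TCP position; "tool_rot": TCP orientation; "force": force on the tool from outside, world axes, zero at the start; "wrist_torque": the same for the moment, N m; "opening": opening from 0.0 (shut) to 1.0 (fully open); "gripper_force": force on a finger pad.
Only numpy, scipy, OpenCV 4.12 (cv2) and the standard library are available. Lean on these libraries where they do the work, as an engineer would, in place of code of your own. Each camera call takes 0.05 s, during which the arm holds its last target. There are 200 camera calls.

### The job

Take the small scoop by its upright handle, scoop up the steel mixing balls from the shallow tray and tip at least two of the three into the wide open metal pot (not the clear cup or the slim tin); use the scoop, not the fingers, on the balls. A ball you do not get may stay in the tray, but spill none, leave the pot standing, and at the end stand the scoop upright on the trolley top, out of the tray and the pot, and let go.

Things in the scene. Friction and masses are not known exactly. Their poses are not given: they have to be found in the camera images.
- scoop_grip (a point): grip point on the scoop's upright wooden handle. The handle is a post 22 mm thick (along the scoop's x) and 30 mm wide (along its y), gripped from above either way, from 50 mm below this point to 28 mm above it; this point is 110 mm above the scoop's underside and 30 mm from its origin along +x. Axes as the scoop's.
- scoop: steel hand scoop, 160 g, standing on its flat pan: 80 mm long (x), 74 wide (y), sheet 2 thick, open at the nose (-x end), sides rising evenly from the nose to 24 high half-way back, back 34, handle upright at the back. Origin: centre of the pan's underside; nose edge 40 mm along -x, back wall 40 along +x, z up. It starts nose roughly towards the robot (within 20 degrees), on either side of the tray.
- tray: open dark steel tray, fixed: flat floor 200 mm long (x, from -100 to 100), 94 wide (y), 3 mm above the trolley top, rim 34 above it. Three walls upright; the -x end wall starts at x = -100 and leans out, 60 degrees to the floor. Origin: under the floor's centre. The -x end points to the robot within 18 degrees; balls gather against it and are scooped there; the +x half is empty and takes the scoop.
- pot: wide open round metal pot, no lid, empty, 128 mm across at the rim (120 mm clear inside), 75 mm high, 0.45 kg, loose; on the other side of the tray from the scoop. Origin: centre of its underside, z up.
- ball_a: one of three plain steel mixing balls, 22 mm diameter, 40 g, lying on the tray floor in the half of the tray towards its -x end; its position is the ball's centre. It needs a slope of some 5 degrees before it rolls.
- ball_b: one of three plain steel mixing balls, 22 mm diameter, 40 g, lying on the tray floor in the half of the tray towards its -x end; its position is the ball's centre. It needs a slope of some 5 degrees before it rolls.
- ball_c: one of three plain steel mixing balls, 22 mm diameter, 40 g, lying on the tray floor in the half of the tray towards its -x end; its position is the ball's centre. It needs a slope of some 5 degrees before it rolls.
There are look-alikes about, which are no part of the job. There is more than one size of the scoop; the job needs the smaller.

How it is judged (in metres and radians):
On the way:
1. at least one ball lies in the pan of the scoop, lifted at least 50 mm above the trolley top (height (world z) of scoop above 0.05 m and ((x of ball_a in the frame of scoop between -0.042 and 0.04 m and y of ball_a in the frame of scoop between -0.037 and 0.037 m and z of ball_a in the frame of scoop between 0 and 0.045 m) or (x of ball_b in the frame of scoop between -0.042 and 0.04 m and y of ball_b in the frame of scoop between -0.037 and 0.037 m and z of ball_b in the frame of scoop between 0 and 0.045 m) or (x of ball_c in the frame of scoop between -0.042 and 0.04 m and y of ball_c in the frame of scoop between -0.037 and 0.037 m and z of ball_c in the frame of scoop between 0 and 0.045 m))), for 0.2 s.
At the end, for the whole second after the job is handed in: At least two of the three balls lie in the pot and any other lies in the pot or in the tray; the pot stands upright (within 10 degrees); the scoop stands upright (within 10 degrees) at rest on the trolley top, its centre at least 85 mm from the tray's centre ((((horizontal distance between ball_a and pot below 0.06 m and z of ball_a in the frame of pot between 0 and 0.06 m) and (horizontal distance between ball_b and pot below 0.06 m and z of ball_b in the frame of pot between 0 and 0.06 m)) or ((horizontal distance between ball_a and pot below 0.06 m and z of ball_a in the frame of pot between 0 and 0.06 m) and (horizontal distance between ball_c and pot below 0.06 m and z of ball_c in the frame of pot between 0 and 0.06 m)) or ((horizontal distance between ball_b and pot below 0.06 m and z of ball_b in the frame of pot between 0 and 0.06 m) and (horizontal distance between ball_c and pot below 0.06 m and z of ball_c in the frame of pot between 0 and 0.06 m))) and ((horizontal distance between ball_a and pot below 0.06 m and z of ball_a in the frame of pot between 0 and 0.06 m) or (x of ball_a in the frame of tray between -0.12 and 0.1 m and y of ball_a in the frame of tray between -0.047 and 0.047 m and z of ball_a in the frame of tray between 0 and 0.034 m)) and ((horizontal distance between ball_b and pot below 0.06 m and z of ball_b in the frame of pot between 0 and 0.06 m) or (x of ball_b in the frame of tray between -0.12 and 0.1 m and y of ball_b in the frame of tray between -0.047 and 0.047 m and z of ball_b in the frame of tray between 0 and 0.034 m)) and ((horizontal distance between ball_c and pot below 0.06 m and z of ball_c in the frame of pot between 0 and 0.06 m) or (x of ball_c in the frame of tray between -0.12 and 0.1 m and y of ball_c in the frame of tray between -0.047 and 0.047 m and z of ball_c in the frame of tray between 0 and 0.034 m)) and angle between each of pot, scoop's own z axis and vertical below 0.17 rad and height (world z) of scoop between -0.01 and 0.01 m and horizontal distance between scoop and tray above 0.085 m and linear speed of each of scoop, pot below 0.02 m/s); the robot touches nothing.
It fails at once if the fingers touch a ball (contact force between the fingers and ball_a above 0.5 N or contact force between the fingers and ball_b above 0.5 N or contact force between the fingers and ball_c above 0.5 N).
It fails at once if the pot is knocked over (angle between pot's own z axis and vertical above 0.5 rad).
It also fails if it takes over 69 s, if anything falls off the work surface, if the arm or the gripper's body presses on something with over 40 N, if the wrist force passes 120 N, or if a joint passes its speed limit or range.

## Working session

There is one attempt and no reset: what is moved stays moved. The work goes in short steps, Python scripts to look and compute and a tool call to move; the robot and the scene stay as the last step left them, time stands still between calls to the robot, and variables do not carry over. Pictures are saved under pics/ and viewed, at most 13 in all, crops included, and the job is handed in when it is done.

Besides the shell and the picture viewer there is one more tool, called after "Emit:" in YAML: its name, and indented under it one key for each argument. servo_tool: Moves the arm, as the interface text tells. Shifts and turns lie within -1 to 1; 1 stands for 0.2 m of shift or 0.5 rad of turn. Its arguments: {"type":"object","properties":{"steps":{"type":"array","items":{"type":"array","items":{"type":"number"}}},"squeeze":{"type":"number"}},"required":["steps"]}

```bash
mkdir -p pics
python3 - <<'E'
from station import bot
import cv2,numpy as np
for n in ("scene","top"):
    im=bot.snapshot(n); cv2.imwrite(f"pics/{n}0.png",im[:,:,::-1])
    p=bot.camera_params(n); print(n,np.round(p["mtx"],1).tolist(),p["dist_coeffs"],np.round(-p["R"].T@p["t"]),np.round(p["R"],2).tolist())
print(bot.state())
E
```

```text
scene [[538.8, 0.0, 267.4], [0.0, 538.8, 214.9], [0.0, 0.0, 1.0]] [-0.01382236  0.          0.          0.          0.        ] [-143. -710. 1237.] [[0.76, -0.65, 0.01], [-0.5, -0.59, -0.63], [0.41, 0.47, -0.78]]
top [[417.6, 0.0, 275.6], [0.0, 417.6, 212.3], [0.0, 0.0, 1.0]] [-0.02387492  0.          0.          0.          0.        ] [365. -15. 943.] [[0.01, -1.0, -0.02], [-0.99, -0.0, -0.16], [0.16, 0.02, -0.99]]
{'t': 0.1, 'q': array([1.04028743e+00, 1.04637261e-01, 9.65332879e-02, 1.56391764e+00,
       1.00225375e-05, 1.35311294e+00]), 'qvel': array([-6.47621201e-05, -1.77724090e-03,  2.66493277e-03, -1.67051895e-03,
       -6.81200218e-04,  7.00254459e-04]), 'joint_torque': array([ 6.06722184e-03, -5.58209145e+01,  5.04718924e+01,  1.31458111e-02,
       -3.50861746e-04, -8.70124563e-05]), 'eef_pos': array([184.450208  , 570.58605843, 204.69390833]), 'tool_rot': array([-4.89312712e-01, -3.10278947e+00,  1.78555574e-03]), 'force': array([-0.40586462,  0.58950482,  0.34553516]), 'wrist_torque': array([0.02520176, 0.00921897, 0.00930974]), 'gripper_force': 0.0, 'opening': 0.9952714138373032}
```

View pics/top0.png

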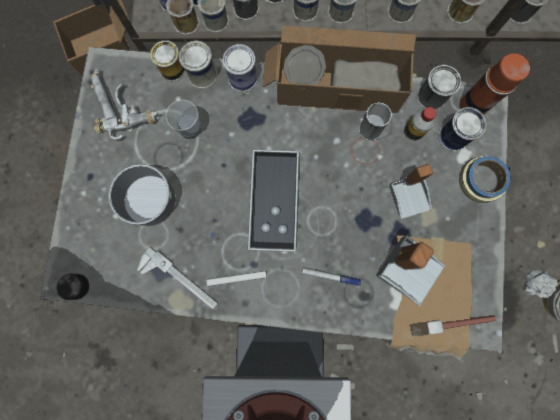

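View pics/scene0.png

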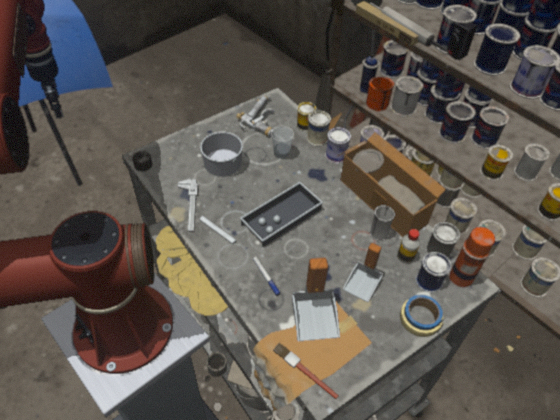

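The top view shows the pot at (142,195), tray at (275,200) with balls at (276,211), (265,228) and (283,229), small scoop with its pan at (411,198) and handle at (420,173). The larger scoop is at (413,275). I'll zoom in to measure.

```bash
cat > h.py <<'E'
from station import bot
import cv2,numpy as np
from scipy.spatial.transform import Rotation as Ro
def ray(p,px,z):
    u=cv2.undistortPoints(np.array(px,float).reshape(-1,1,2),p["mtx"],p["dist_coeffs"]).reshape(-1,2)
    d=np.c_[u,np.ones(len(u))]@p["R"]; c=-p["R"].T@p["t"]
    z=np.broadcast_to(z,len(u)); return c+d*((z-c[2])/d[:,2])[:,None]
def proj(p,X): return cv2.projectPoints(np.array(X,float),cv2.Rodrigues(p["R"])[0],p["t"],p["mtx"],p["dist_coeffs"])[0].reshape(-1,2)
E
python3 - <<'E'
import cv2,numpy as np
im=cv2.imread("pics/top0.png")
a=cv2.resize(im[140:260,235:315],None,fx=5,fy=5,interpolation=cv2.INTER_CUBIC)
b=cv2.resize(im[155:225,380:440],None,fx=5,fy=5,interpolation=cv2.INTER_CUBIC)
c=cv2.resize(im[155:235,100:180],None,fx=3,fy=3,interpolation=cv2.INTER_CUBIC)
o=np.zeros((600,710,3),np.uint8);o[:,:400]=a;o[:350,405:705]=b;o[355:595,405:645]=c
cv2.imwrite("pics/crop.png",o)
E
```

```text
(no output)
```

View pics/crop.png

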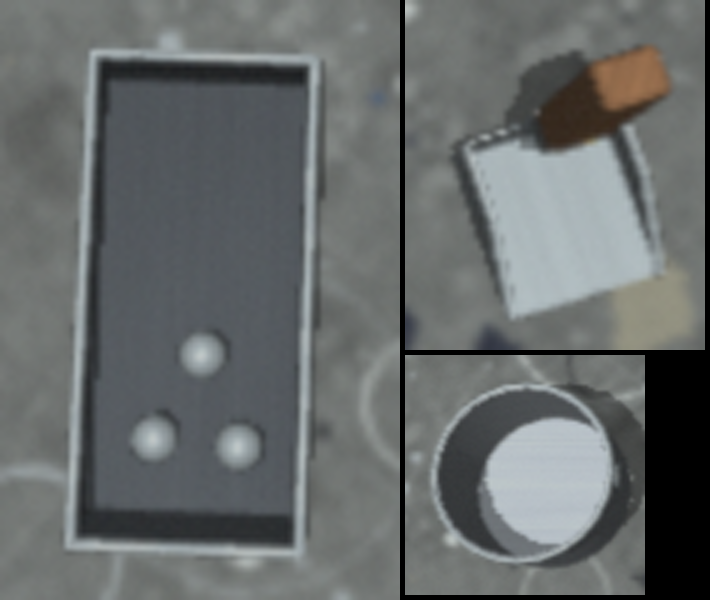

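Run:
```python
from h import *
p=bot.camera_params("top")
g=lambda L,x0,y0,s,z: ray(p,[(x0+x/s,y0+y/s) for x,y in L],z)
T=g([(93,53),(320,60),(302,550),(70,547)],235,140,5,34);print("tray",T.round(),np.linalg.norm(np.diff(T,axis=0),axis=1))
d=(T[0]+T[1]-T[2]-T[3])/2; print("yaw",np.degrees(np.arctan2(d[1],d[0])))
print("balls",g([(202,353),(154,437),(238,446)],235,140,5,14).round())
S=g([(108,318),(257,272)],380,155,5,2);print("nose",S.round(),np.linalg.norm(S[1]-S[0]))
H=g([(190,65),(253,45),(265,88),(200,110)],380,155,5,138);print("handle",H.round(),H.mean(0),np.linalg.norm(np.diff(H,axis=0),axis=1))
n=S.mean(0);v=H.mean(0)-n;print("yaw scoop",np.degrees(np.arctan2(v[1],v[0])),np.hypot(*v[:2]), "from nose edge",np.degrees(np.arctan2(*(S[1]-S[0])[:2])))
P=g([(118,118),(30,118),(207,118),(118,29),(118,208)],100,155,3,75);print("pot",P.round())
print(bot.state()["tool_rot"],bot.camera_params("wrist")["R"].round(2).tolist())
```

```text
tray [[650.  55.  34.]
 [646. -48.  34.]
 [426. -39.  34.]
 [427.  61.  34.]] [102.54241269 220.6168199  100.90029855]
yaw -1.9302561950882988
balls [[516.   5.  14.]
 [477.  26.  14.]
 [474. -11.  14.]]
nose [[ 500. -281.    2.]
 [ 522. -350.    2.]] 71.8095490748178
handle [[ 582. -279.  138.]
 [ 590. -304.  138.]
 [ 573. -308.  138.]
 [ 564. -282.  138.]] [ 577.08806742 -293.36485787  138.        ] [26.6260231  17.90459766 27.57385149]
yaw scoop 18.31883748229752 69.64369036127198 from nose edge 162.67642073457475
pot [[540. 295.  75.]
 [540. 359.  75.]
 [540. 231.  75.]
 [605. 299.  75.]
 [475. 291.  75.]]
[-4.89312712e-01 -3.10278947e+00  1.78555574e-03] [[0.31, 0.95, 0.0], [0.91, -0.3, 0.28], [0.27, -0.09, -0.96]]
```

Every measurement agrees with the given sizes: tray 220 x 102 at yaw −1.9°, scoop yaw about 18°, grip about (577, −293), pot about (540, 295). Next I move above the handle, turning so the fingers close along the scoop's x.

Emit:
servo_tool:
  steps:
    - [0.098,-0.216,0.05,0,0,-0.0945,1]
    - [0.098,-0.216,0.05,0,0,-0.0945,1]
    - [0.098,-0.216,0,0,0,-0.0945,1]
    - [0.098,-0.216,0,0,0,-0.0945,1]
    - [0.098,-0.216,0,0,0,-0.0945,1]
  squeeze: 60

```text
t: 0.72
eef_pos: [282.9, 353.5, 225.1]
tool_rot: [0.854, 3.023, -0.0]
force: [0.5, -0.0, 0.3]
opening: 1.002
gripper_force: 0.0
```

Emit:
servo_tool:
  steps:
    - [0.098,-0.216,0,0,0,-0.0945,1]
    - [0.098,-0.216,0,0,0,-0.0945,1]
    - [0.098,-0.216,0,0,0,-0.0945,1]
    - [0.098,-0.216,0,0,0,-0.0945,1]
    - [0.098,-0.216,0,0,0,-0.0945,1]

```text
t: 1.35
eef_pos: [380.9, 137.5, 225.3]
tool_rot: [1.204, 2.902, 0.0]
force: [0.8, 0.6, 0.8]
opening: 1.0
gripper_force: 0.0
```

Emit:
servo_tool:
  steps:
    - [0.098,-0.216,0,0,0,-0.0945,1]
    - [0.098,-0.216,0,0,0,-0.0945,1]
    - [0.098,-0.216,0,0,0,-0.0945,1]
    - [0.098,-0.216,0,0,0,-0.0945,1]
    - [0.098,-0.216,0,0,0,-0.0945,1]

```text
t: 1.98
eef_pos: [479.0, -78.6, 225.2]
tool_rot: [-1.538, -2.739, -0.0]
force: [0.3, 0.3, -0.5]
opening: 0.997
gripper_force: 0.0
```

Emit:
servo_tool:
  steps:
    - [0.098,-0.216,0,0,0,-0.0945,1]
    - [0.098,-0.216,0,0,0,-0.0945,1]
    - [0.098,-0.216,0,0,0,-0.0945,1]
    - [0.098,-0.216,0,0,0,-0.0945,1]
    - [0.098,-0.216,0,0,0,-0.0945,1]

```text
t: 2.6
eef_pos: [577.0, -294.5, 224.9]
tool_rot: [-1.85, -2.539, -0.0]
force: [0.6, 0.8, 1.0]
opening: 1.002
gripper_force: 0.0
```

Emit:
servo_tool:
  steps:
    - [0,0,0,0,0,0,1]
    - [0,0,0,0,0,0,1]

```text
t: 2.85
eef_pos: [576.4, -292.7, 224.9]
tool_rot: [-1.847, -2.54, -0.0]
force: [0.2, 0.2, -0.3]
opening: 0.999
gripper_force: 0.0
```

Run:
```python
from h import *
s=bot.state(); print(s["t"],s["eef_pos"],Ro.from_rotvec(s["tool_rot"]).as_matrix().round(3).tolist(),s["q"].round(2))
p=bot.camera_params("wrist"); im=bot.snapshot("wrist"); im2=im[:,:,::-1].copy()
c=np.array([577,-293]);a=np.radians(18);x=np.array([np.cos(a),np.sin(a)]);y=np.array([-x[1],x[0]])
for z in (138,):
  q=proj(p,[[*(c+sx*11*x+sy*15*y),z] for sx,sy in((1,1),(1,-1),(-1,-1),(-1,1))]); cv2.polylines(im2,[q.round().astype(int)],True,(0,255,0),1)
cv2.imwrite("pics/w1.png",im2)
```

```text
2.85 [ 576.36367043 -292.66589172  224.9440543 ] [[-0.308, 0.951, -0.001], [0.951, 0.308, 0.001], [0.001, -0.0, -1.0]] [-0.67  0.26  0.3   1.62  0.    0.59]
```

View pics/w1.png

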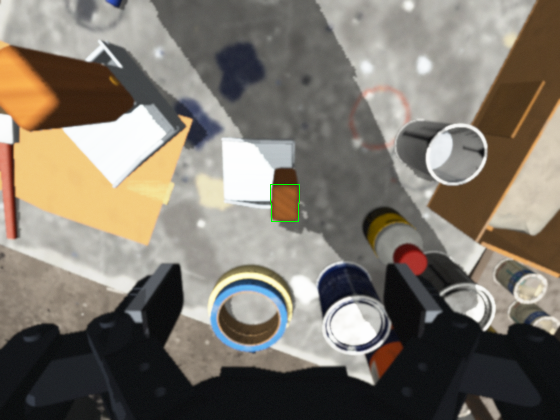

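The wrist view shows the handle top exactly on my prediction, centre (285,203), with the fingers clear of the cans. I'll descend and grip.

Emit:
servo_tool:
  steps:
    - [0,0,-0.17,0,0,0,1]
    - [0,0,-0.17,0,0,0,1]
    - [0,0,-0.17,0,0,0,1]
    - [0,0,-0.17,0,0,0,1]
    - [0,0,0,0,0,0,0]

```text
t: 3.52
eef_pos: [575.0, -290.8, 87.4]
tool_rot: [-1.844, -2.538, -0.0]
force: [-0.5, -0.5, -0.2]
opening: 0.82
gripper_force: 0.0
```

Emit:
servo_tool:
  steps:
    - [0,0,0,0,0,0,0]
    - [0,0,0,0,0,0,0]
    - [0,0,0,0,0,0,0]
    - [0,0,0,0,0,0,0]
    - [0,0,0,0,0,0,0]
  squeeze: 80

```text
t: 4.15
eef_pos: [577.8, -293.6, 91.5]
tool_rot: [1.846, 2.538, 0.001]
force: [0.9, 1.1, 5.3]
opening: 0.233
gripper_force: 79.0
```

Emit:
servo_tool:
  steps:
    - [0,0,0,0,0,0,0]
    - [0,0,0,0,0,0,0]

```text
t: 4.4
eef_pos: [577.8, -293.6, 91.5]
tool_rot: [1.846, 2.538, 0.001]
force: [0.8, 1.9, 5.9]
opening: 0.235
gripper_force: 79.0
```

Emit:
servo_tool:
  steps:
    - [0,0,0.1,0,0,0,0]
    - [0,0,0.2,0,0,0,0]
    - [0,0,0.2,0,0,0,0]
    - [0,0,0.15,0,0,0,0]
    - [0.023,0.149,0,0,0,-0.0693,0]

```text
t: 5.03
eef_pos: [582.0, -265.4, 223.9]
tool_rot: [1.892, 2.501, -0.001]
force: [-0.7, 0.7, -1.8]
opening: 0.242
gripper_force: 78.6
```

Emit:
servo_tool:
  steps:
    - [0.023,0.149,0,0,0,-0.0693,0]
    - [0.023,0.149,0,0,0,-0.0693,0]
    - [0.023,0.149,0,0,0,-0.0693,0]
    - [0.023,0.149,0,0,0,-0.0693,0]
    - [0.023,0.149,0,0,0,-0.0693,0]

```text
t: 5.65
eef_pos: [604.3, -113.4, 220.9]
tool_rot: [2.103, 2.333, 0.0]
force: [0.8, -0.4, -2.7]
opening: 0.244
gripper_force: 78.6
```

Emit:
servo_tool:
  steps:
    - [0.023,0.149,0,0,0,-0.0693,0]
    - [0.023,0.149,0,0,0,-0.0693,0]
    - [0.023,0.149,0,0,0,-0.0693,0]
    - [0.023,0.149,0,0,0,-0.0693,0]
    - [0,0,0,0,0,0,0]

```text
t: 6.28
eef_pos: [622.8, 6.7, 220.8]
tool_rot: [2.255, 2.186, 0.001]
force: [-1.1, -0.7, -1.8]
opening: 0.235
gripper_force: 78.7
```

Emit:
servo_tool:
  steps:
    - [0,0,0,0,0,0,0]

```text
t: 6.4
eef_pos: [622.7, 4.4, 220.2]
tool_rot: [2.257, 2.184, 0.0]
force: [-0.1, -0.5, -1.6]
opening: 0.241
gripper_force: 78.7
```

Run:
```python
from h import *
s=bot.state(); print(s["t"],s["eef_pos"],s["tool_rot"],s["opening"],s["force"])
o=[]
for n in("scene","wrist"):
  p=bot.camera_params(n); im=bot.snapshot(n)[:,:,::-1].copy()
  c=np.array([546,7]);a=np.radians(-1.93);x=np.array([np.cos(a),np.sin(a)]);y=np.array([-x[1],x[0]])
  q=proj(p,[[*(c+sx*x+sy*y),34] for sx,sy in((102,50),(102,-50),(-119,-50),(-119,50))]); cv2.polylines(im,[q.round().astype(int)],True,(0,255,0),1)
  o.append(im)
cv2.imwrite("pics/w2.png",cv2.resize(np.hstack(o),(800,300),interpolation=cv2.INTER_AREA))
cv2.imwrite("pics/w2w.png",o[1])
```

```text
6.4 [622.67702529   4.44202728 220.18341396] [2.25727468e+00 2.18390003e+00 4.13407310e-05] 0.24102003191502286 [-0.07037665 -0.52528381 -1.61465883]
```

View pics/w2.png

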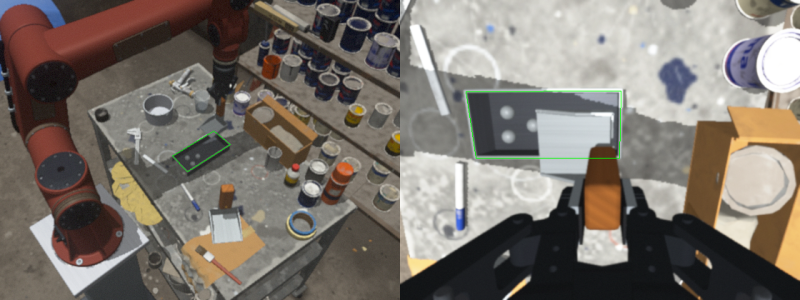

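The tray outline matches the wrist view and the scoop is held square. I'll check the scoop's pose in the hand against the nose corners, about (193,154) and (193,241) in the full wrist picture.

Run:
```python
from h import *
s=bot.state();p=bot.camera_params("wrist");t=s["eef_pos"]
a=np.radians(-1.9);x=np.array([np.cos(a),np.sin(a)]);y=np.array([-x[1],x[0]])
N=[[*(t[:2]-70*x+sy*37*y),t[2]-91.5+1] for sy in(1,-1)]
B=[[*(t[:2]+10*x+sy*37*y),t[2]-91.5+34] for sy in(1,-1)]
print(proj(p,N).round(),proj(p,B).round())
print(ray(p,[(193,154),(193,241)],t[2]-90.5), N)
```

```text
[[191. 154.]
 [198. 244.]] [[299. 160.]
 [298. 262.]]
[[555.08460129  42.86929917 129.3373141 ]
 [547.40540539 -27.59445981 129.3373141 ]] [[np.float64(553.883753211366), np.float64(43.26866095943137), np.float64(129.3373140999557)], [np.float64(551.430270010615), np.float64(-30.69065502025866), np.float64(129.3373140999557)]]
```

Emit:
servo_tool:
  steps:
    - [0,0,-0.2,0,0,0,0]
    - [0,0,-0.2,0,0,0,0]
    - [0,0,0,0,0,0,0]

```text
t: 6.88
eef_pos: [620.3, 4.5, 136.2]
tool_rot: [-2.256, -2.179, 0.005]
force: [-0.1, -0.0, -0.8]
opening: 0.234
gripper_force: 78.6
```

Run:
```python
from h import *
s=bot.state();p=bot.camera_params("wrist");t=s["eef_pos"];print(s["t"],t)
im=bot.snapshot("wrist")[:,:,::-1].copy()
c=np.array([546,7]);a=np.radians(-1.93);x=np.array([np.cos(a),np.sin(a)]);y=np.array([-x[1],x[0]])
def dr(L,z,col): cv2.polylines(im,[proj(p,[[*q,z] for q in L]).round().astype(int)],True,col,1)
dr([c+sx*x+sy*y for sx,sy in((102,50),(102,-50),(-119,-50),(-119,50))],34,(0,255,0))
dr([t[:2]+sx*x+sy*y for sx,sy in((10,37),(10,-37),(-70,-37),(-70,37))],t[2]-91.5,(0,0,255))
cv2.imwrite("pics/w3.png",im)
```

```text
6.875 [620.25418236   4.53550871 136.24133571]
```

View pics/w3.png

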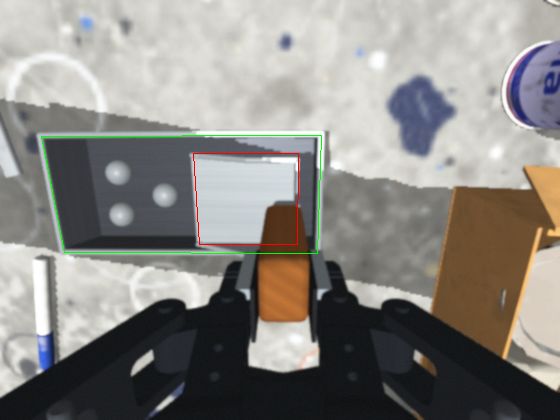

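The scoop is over the tray's empty half, nose edge at column 193, and its outline matches. The tray sits about 2 mm further +y than my estimate. Lowering now.

Emit:
servo_tool:
  steps:
    - [0,0.01,-0.1,0,0,0,0]
    - [0,0,-0.1,0,0,0,0]
    - [0,0,0,0,0,0,0]
    - [0,0,0,0,0,0,0]

```text
t: 7.42
eef_pos: [622.7, 6.9, 99.7]
tool_rot: [2.258, 2.184, 0.0]
force: [0.8, -0.4, -1.3]
opening: 0.238
gripper_force: 78.7
```

Emit:
servo_tool:
  steps:
    - [0,0,-0.02,0,0,0,0]
    - [0,0,-0.015,0,0,0,0]
    - [0,0,0,0,0,0,0]

```text
t: 7.8
eef_pos: [623.5, 7.0, 94.5]
tool_rot: [2.257, 2.183, 0.003]
force: [-2.4, 0.7, 9.6]
opening: 0.239
gripper_force: 80.3
```

Emit:
servo_tool:
  steps:
    - [-0.05,0.0017,0,0,0,0,0]
    - [-0.05,0.0017,0,0,0,0,0]
    - [-0.05,0.0017,0,0,0,0,0]
    - [-0.05,0.0017,0,0,0,0,0]
    - [-0.05,0.0017,0,0,0,0,0]

```text
t: 8.43
eef_pos: [575.5, 8.1, 95.3]
tool_rot: [2.254, 2.18, 0.007]
force: [8.7, -0.5, 5.6]
opening: 0.239
gripper_force: 79.1
```

Emit:
servo_tool:
  steps:
    - [-0.04,0.0013,0,0,0,0,0]
    - [-0.04,0.0013,0,0,0,0,0]
    - [-0.04,0.0013,0,0,0,0,0]
    - [-0.04,0.0013,0,0,0,0,0]
    - [-0.04,0.0013,0,0,0,0,0]

```text
t: 9.05
eef_pos: [535.2, 9.5, 95.0]
tool_rot: [2.254, 2.18, 0.007]
force: [22.6, 1.5, 34.6]
opening: 0.238
gripper_force: 84.8
```

Run:
```python
from h import *
s=bot.state();print(s["t"],s["force"],s["wrist_torque"],s["eef_pos"])
a=bot.snapshot("wrist")[:,:,::-1]; b=bot.snapshot("scene")[:,:,::-1]
s=bot.state();print(s["t"],s["force"],s["eef_pos"])
A=cv2.resize(a[100:350,60:360],None,fx=1.5,fy=1.5); B=cv2.resize(b[170:270,220:340],(450,375),interpolation=cv2.INTER_CUBIC)
cv2.imwrite("pics/w4.png",cv2.resize(np.hstack([A,B]),(800,333)))
```

```text
9.05 [22.61884916  1.5393964  34.60903435] [ 0.1590437  -5.4544362  -0.00858809] [535.2424104    9.46826386  94.99863349]
9.15 [4.87655071 0.66866528 8.93442063] [534.42390464   9.65826894  94.80391527]
```

View pics/w4.png

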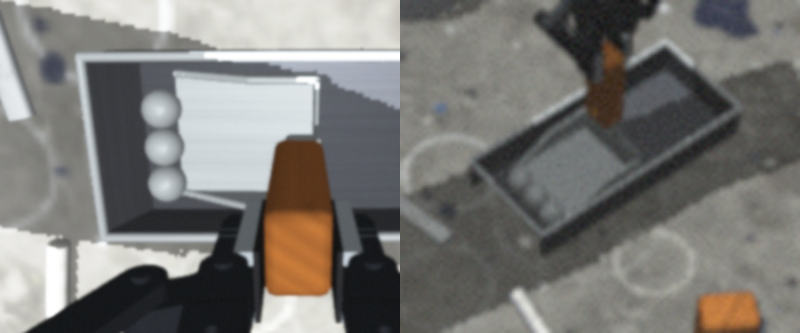

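All three balls are lined up at the nose against the end wall, at crop rows 108, 147 and 183. I need to check how they line up with the scoop across its width.

Run:
```python
from h import *
p=bot.camera_params("wrist");s=bot.state()
f=lambda L,z: ray(p,[(60+x*.75,100+y*.75) for x,y in L],z)
t=s["eef_pos"];a=np.radians(-1.93);x=np.array([np.cos(a),np.sin(a)]);y=np.array([-x[1],x[0]])
loc=lambda P:np.c_[(P[:,:2]-t[:2])@x+30,(P[:,:2]-t[:2])@y]
print("balls",loc(f([(161,108),(163,147),(167,183)],14)).round(1))
print("nose",loc(f([(176,73),(183,189)],5)).round(1))
print("back",loc(f([(318,78)],37)).round(1))
print("rim",loc(f([(78,57),(102,240)],34)).round(1))
```

```text
balls [[-46.4  17.9]
 [-47.1  -4.8]
 [-46.6 -26.9]]
nose [[-38.9  36.1]
 [-39.9 -34.4]]
back [[39.7 38. ]]
rim [[-79.9  48.4]
 [-80.2 -53.2]]
```

Shift the scoop 5 mm towards −y, first backing off a little, then creep to the wall.

Emit:
servo_tool:
  steps:
    - [0.03,0,0,0,0,0,0]
    - [0,-0.025,0,0,0,0,0]
    - [0,0,0,0,0,0,0]
    - [-0.02,0.0007,0,0,0,0,0]
    - [-0.02,0.0007,0,0,0,0,0]

```text
t: 9.78
eef_pos: [532.8, 5.3, 94.7]
tool_rot: [2.255, 2.182, 0.006]
force: [-0.7, 0.2, 1.8]
opening: 0.237
gripper_force: 79.3
```

Emit:
servo_tool:
  steps:
    - [-0.02,0.0007,0,0,0,0,0]
    - [-0.02,0.0007,0,0,0,0,0]
    - [-0.02,0.0007,0,0,0,0,0]
    - [-0.02,0.0007,0,0,0,0,0]

```text
t: 10.28
eef_pos: [517.2, 5.7, 94.8]
tool_rot: [2.254, 2.181, 0.007]
force: [3.3, -0.6, 0.6]
opening: 0.237
gripper_force: 79.0
```

Emit:
servo_tool:
  steps:
    - [-0.01,0.0003,0,0,0,0,0]
    - [-0.01,0.0003,0,0,0,0,0]
    - [0,0,0,0,0,0,0]

```text
t: 10.65
eef_pos: [514.7, 5.8, 95.4]
tool_rot: [2.253, 2.18, 0.011]
force: [12.0, 2.7, 8.2]
opening: 0.236
gripper_force: 80.5
```

Run:
```python
from h import *
s=bot.state();print(s["t"],s["force"],s["eef_pos"])
a=bot.snapshot("wrist")[:,:,::-1]
cv2.imwrite("pics/w5.png",cv2.resize(a[100:350,60:360],None,fx=2,fy=2))
```

```text
10.65 [12.011844    2.69519978  8.17730826] [514.74225027   5.80701425  95.41559246]
```

View pics/w5.png

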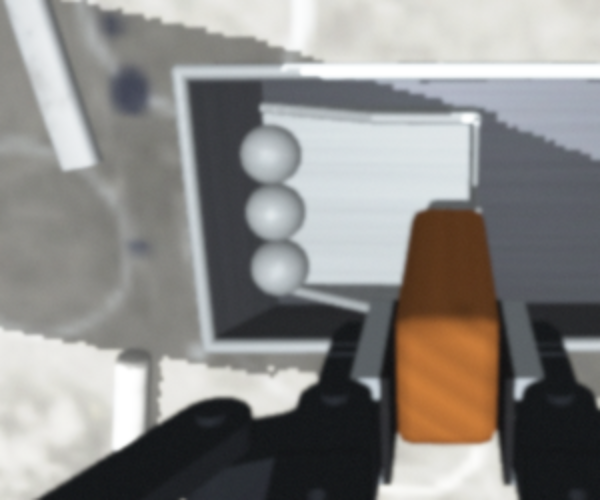

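The nose is at the wall base and the balls, at (270,155), (274,212) and (279,268), are pinned on the lip. I'll tilt nose-up 20° with the nose following the leaning wall.

Emit:
servo_tool:
  steps:
    - [0.0075,0,0.004,0.003,0.087,0,0]
    - [0.0075,0,0.004,0.003,0.087,0,0]
    - [0.0075,0,0.002,0.003,0.087,0,0]
    - [0.0075,0,0,0.003,0.087,0,0]
    - [0.0075,0,0,0.003,0.087,0,0]

```text
t: 11.32
eef_pos: [521.8, 5.4, 95.1]
tool_rot: [-2.144, -2.073, 0.219]
force: [12.1, -0.9, -2.8]
opening: 0.239
gripper_force: 80.2
```

Emit:
servo_tool:
  steps:
    - [0.0075,0,0,0.003,0.087,0,0]
    - [0.0075,0,0,0.003,0.087,0,0]
    - [0.0075,0,0,0.003,0.087,0,0]
    - [0,0,0,0,0,0,0]
    - [0,0,0,0,0,0,0]

```text
t: 11.95
eef_pos: [525.2, 5.5, 94.7]
tool_rot: [-2.067, -1.999, 0.346]
force: [10.2, -0.4, 0.0]
opening: 0.239
gripper_force: 79.8
```

Run:
```python
from h import *
s=bot.state();print(s["t"],s["force"],s["eef_pos"])
a=bot.snapshot("wrist")[:,:,::-1]
cv2.imwrite("pics/w6.png",cv2.resize(a[100:350,60:360],None,fx=2,fy=2))
```

```text
11.95 [ 1.02229299e+01 -4.43620331e-01  9.72853014e-03] [525.20386079   5.54657495  94.72189085]
```

View pics/w6.png

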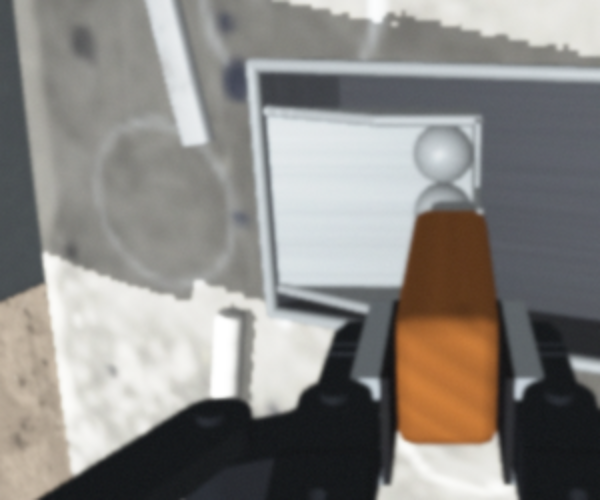

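All balls rolled to the back of the pan. I'll lift with the tilt kept.

Emit:
servo_tool:
  steps:
    - [0.02,0,0.06,0,0,0,0]
    - [0,0,0.12,0,0,0,0]
    - [0,0,0.2,0,0,0,0]
    - [0,0,0.22,0,0,0,0]
    - [0,0,0.2,0,0,0,0]

```text
t: 12.62
eef_pos: [526.1, 6.0, 256.1]
tool_rot: [-2.063, -1.995, 0.351]
force: [0.0, 0.7, -3.2]
opening: 0.238
gripper_force: 79.0
```

Emit:
servo_tool:
  steps:
    - [0.023,0.05,0,0,0,-0.0525,0]
    - [0.046,0.1056,0,0,0,-0.0525,0]
    - [0.046,0.1056,0,0,0,-0.0525,0]
    - [0.046,0.1056,0,0,0,-0.0525,0]
    - [0.046,0.1056,0,0,0,-0.0525,0]

```text
t: 13.25
eef_pos: [567.8, 101.4, 252.7]
tool_rot: [-2.18, -1.845, 0.327]
force: [0.6, -0.5, -2.6]
opening: 0.24
gripper_force: 79.0
```

Emit:
servo_tool:
  steps:
    - [0.046,0.1056,0,0,0,-0.0525,0]
    - [0.046,0.1056,0,0,0,-0.0525,0]
    - [0.046,0.1056,0,0,0,-0.0525,0]
    - [0.046,0.1056,0,0,0,-0.0525,0]
    - [0.046,0.1056,0,0,0,-0.0525,0]

```text
t: 13.88
eef_pos: [611.4, 206.6, 249.8]
tool_rot: [-2.29, -1.692, 0.295]
force: [-0.2, 0.2, -1.6]
opening: 0.241
gripper_force: 79.0
```

Run:
```python
from h import *
s=bot.state();print(s["t"],s["force"],s["eef_pos"],s["q"].round(2))
R=Ro.from_rotvec(s["tool_rot"]).as_matrix();print(R.round(3).tolist())
cv2.imwrite("pics/w7.png",bot.snapshot("wrist")[:,:,::-1])
```

```text
13.875 [-0.1707936   0.24145387 -1.60448796] [611.42540423 206.56065579 249.76042975] [0.06 0.81 1.02 2.11 0.12 1.91]
[[0.294, 0.899, -0.324], [0.956, -0.276, 0.101], [0.001, -0.34, -0.941]]
```

View pics/w7.png

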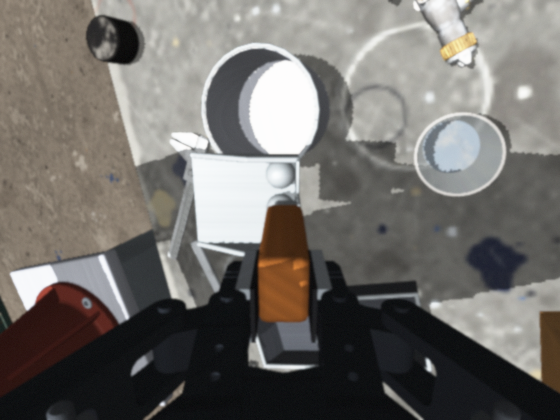

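The balls are still at the back of the pan (280,175), the pot is ahead at (265,105) and the clear cup is off to the right at (460,150). I'll level partly while moving over the pot.

Emit:
servo_tool:
  steps:
    - [0.032,0.07,-0.03,-0.031,-0.1,0,0]
    - [0.032,0.07,-0.03,-0.031,-0.1,0,0]
    - [0.032,0.07,-0.05,-0.031,-0.1,0,0]
    - [0.032,0.07,-0.05,-0.031,-0.1,0,0]
    - [0,0,0,0,0,0,0]

```text
t: 14.55
eef_pos: [635.3, 262.6, 218.2]
tool_rot: [-2.432, -1.804, 0.124]
force: [-0.3, -1.0, -2.8]
opening: 0.242
gripper_force: 79.0
```

Emit:
servo_tool:
  steps:
    - [0,0,0,0,0,0,0]

```text
t: 14.68
eef_pos: [636.6, 260.9, 219.3]
tool_rot: [-2.435, -1.802, 0.123]
force: [0.4, 0.1, -2.9]
opening: 0.237
gripper_force: 79.0
```

```bash
cat > pose.py <<'E'
from h import *
s=bot.state();t=s["eef_pos"];R=Ro.from_rotvec(s["tool_rot"]).as_matrix()
# scoop axes: x_s = tool y, z_s = -tool z
xs,zs=R[:,1],-R[:,2]; nose=t-70*xs-91.5*zs; back=nose+80*xs
print(s["t"],"tcp",t.round(1),"q",s["q"].round(2),"phi",np.degrees(np.arcsin(-xs[2])).round(1),"yaw",np.degrees(np.arctan2(xs[1],xs[0])).round(1),"roll",R[2,0].round(3))
print("nose",nose.round(1),"back",back.round(1),"force",s["force"].round(1))
E
python3 pose.py
```

```text
14.675 tcp [636.6 260.9 219.3] q [0.17 0.59 0.7  1.8  0.06 2.03] phi 7.8 yaw -17.0 roll 0.0
nose [558.4 284.9 138.2] back [634.2 261.7 127.3] force [ 0.4  0.1 -2.9]
```

Emit:
servo_tool:
  steps:
    - [0,0,-0.08,0,0,0,0]
    - [0,0,-0.08,0,0,0,0]
    - [0,0,0,0,0,0,0]
    - [-0.04,0.016,0.02,-0.051,-0.167,0,0]
    - [-0.04,0.016,0.02,-0.051,-0.167,0,0]

```text
t: 15.3
eef_pos: [621.8, 267.2, 196.2]
tool_rot: [2.499, 1.848, 0.041]
force: [0.1, 0.4, -1.8]
opening: 0.24
gripper_force: 79.2
```

Emit:
servo_tool:
  steps:
    - [-0.04,0.016,0.02,-0.051,-0.167,0,0]
    - [-0.04,0.016,0.02,-0.051,-0.167,0,0]
    - [-0.04,0.016,0.02,-0.051,-0.167,0,0]
    - [-0.048,0.0146,-0.002,-0.051,-0.167,0,0]
    - [-0.048,0.0146,-0.002,-0.051,-0.167,0,0]

```text
t: 15.92
eef_pos: [578.2, 283.2, 208.9]
tool_rot: [2.194, 1.623, 0.4]
force: [0.2, 0.2, -1.5]
opening: 0.237
gripper_force: 79.3
```

Emit:
servo_tool:
  steps:
    - [-0.048,0.0146,-0.002,-0.051,-0.167,0,0]
    - [-0.048,0.0146,-0.002,-0.051,-0.167,0,0]
    - [-0.048,0.0146,-0.002,-0.051,-0.167,0,0]
    - [-0.048,0.0146,-0.002,-0.051,-0.167,0,0]
    - [0,0,0,0,0,0,0]

```text
t: 16.55
eef_pos: [538.1, 295.3, 204.5]
tool_rot: [1.932, 1.435, 0.626]
force: [-0.2, -0.3, -1.4]
opening: 0.237
gripper_force: 79.3
```

Emit:
servo_tool:
  steps:
    - [0,0,0,0,0,0,0]
    - [0,0,0,0,0,0,0]

```text
t: 16.8
eef_pos: [540.7, 294.8, 206.9]
tool_rot: [1.934, 1.43, 0.629]
force: [-0.0, -0.8, -1.3]
opening: 0.243
gripper_force: 79.3
```

```bash
python3 pose.py
python3 - <<'E'
from h import *
a=bot.snapshot("wrist")[:,:,::-1];b=bot.snapshot("top")[:,:,::-1]
B=cv2.resize(b[135:265,100:320],(440,260),interpolation=cv2.INTER_CUBIC)
o=np.zeros((420,800,3),np.uint8);o[:270,:360]=cv2.resize(a,(360,270));o[:260,360:]=B
cv2.imwrite("pics/w8.png",o)
E
```

```text
16.8 tcp [540.7 294.8 206.9] q [ 0.59 -0.52 -0.68  0.81 -0.61  2.27] phi -47.3 yaw -17.1 roll 0.002
nose [559.7 289.2  93.4] back [611.5 273.3 152.2] force [-0.  -0.8 -1.3]
```

View pics/w8.png

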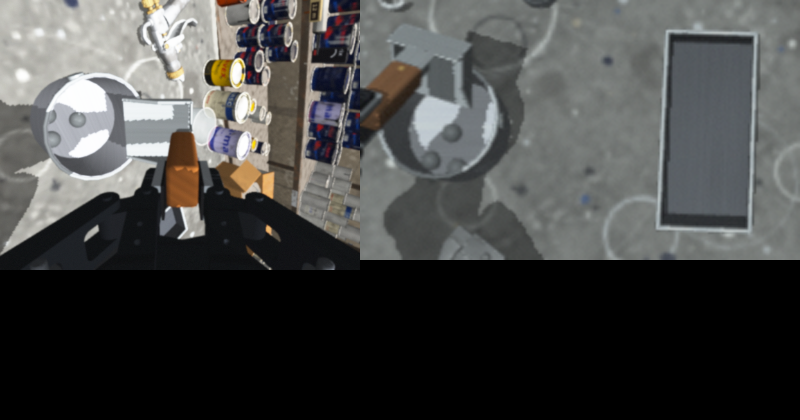

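All three balls are in the pot (wrist crop (78,119), (53,118), (53,137)) and the tray is empty. I'll retreat up, level, and carry the scoop over the tray to free trolley top near (530, −130).

Emit:
servo_tool:
  steps:
    - [0,0,0.15,0,0,0,0]
    - [0,0,0.2,0,0,0,0]
    - [0.008,-0.177,0,0.04,0.131,0,0]
    - [0.008,-0.177,0,0.04,0.131,0,0]
    - [0.008,-0.177,0,0.04,0.131,0,0]

```text
t: 17.52
eef_pos: [544.5, 187.8, 276.1]
tool_rot: [2.091, 1.548, 0.497]
force: [0.9, 0.5, -1.3]
opening: 0.238
gripper_force: 79.3
```

Emit:
servo_tool:
  steps:
    - [0.008,-0.177,0,0.04,0.131,0,0]
    - [0.008,-0.177,0,0.04,0.131,0,0]
    - [0.008,-0.177,0,0.04,0.131,0,0]
    - [0.008,-0.177,0,0.04,0.131,0,0]
    - [0.008,-0.177,0,0.04,0.131,0,0]

```text
t: 18.15
eef_pos: [552.7, 10.0, 276.2]
tool_rot: [2.34, 1.731, 0.243]
force: [0.6, -0.0, -1.7]
opening: 0.236
gripper_force: 79.3
```

Emit:
servo_tool:
  steps:
    - [0.008,-0.177,0,0.04,0.131,0,0]
    - [0.008,-0.177,0,0.04,0.131,0,0]
    - [0.008,-0.177,0,0.04,0.131,0,0]
    - [0.008,-0.177,0,0.04,0.131,0,0]
    - [0,0,0,0,0,0,0]

```text
t: 18.77
eef_pos: [559.2, -133.0, 273.1]
tool_rot: [-2.528, -1.864, -0.002]
force: [1.0, 0.0, -1.4]
opening: 0.239
gripper_force: 79.5
```

Emit:
servo_tool:
  steps:
    - [0,0,0,0,0,0,0]
    - [0,0,0,0,0,0,0]

```text
t: 19.02
eef_pos: [558.8, -129.0, 276.3]
tool_rot: [2.521, 1.868, 0.007]
force: [0.7, 0.8, -1.6]
opening: 0.24
gripper_force: 79.5
```

```bash
python3 pose.py
```

```text
19.025 tcp [ 558.8 -129.   276.3] q [-0.46  0.04  0.16  1.69  0.    1.41] phi -0.3 yaw -16.9 roll 0.001
nose [ 492.4 -108.7  184.4] back [ 568.9 -132.   184.8] force [ 0.7  0.8 -1.6]
```

Emit:
servo_tool:
  steps:
    - [0,0,-0.22,0,0,0,0]
    - [0,0,-0.22,0,0,0,0]
    - [0,0,-0.22,0,0,0,0]
    - [0,0,-0.18,0,0,0,0]
    - [0,0,0,0,0,0,0]

```text
t: 19.65
eef_pos: [556.9, -128.0, 105.3]
tool_rot: [-2.523, -1.87, -0.003]
force: [-0.0, -0.6, -0.7]
opening: 0.239
gripper_force: 79.3
```

Emit:
servo_tool:
  steps:
    - [0,0,0,0,0,0,0]
    - [0,0,-0.04,0,0,0,0]
    - [0,0,-0.035,0,0,0,0]
    - [0,0,0,0,0,0,0]
    - [0,0,0,0,0,0,0]

```text
t: 20.27
eef_pos: [558.6, -129.7, 92.3]
tool_rot: [2.523, 1.868, 0.005]
force: [0.2, -0.2, -1.1]
opening: 0.237
gripper_force: 79.5
```

Emit:
servo_tool:
  steps:
    - [0,0,-0.008,0,0,0,0]
    - [0,0,0,0,0,0,0]
    - [0,0,0,0,0,0,0]

```text
t: 20.65
eef_pos: [559.3, -129.9, 91.9]
tool_rot: [2.522, 1.867, 0.007]
force: [0.1, 1.3, 7.5]
opening: 0.24
gripper_force: 80.6
```

Emit:
servo_tool:
  steps:
    - [0,0,0.004,0,0,0,0.3]
    - [0,0,0,0,0,0,0.5]
    - [0,0,0,0,0,0,0.8]
    - [0,0,0,0,0,0,1]
    - [0,0,0,0,0,0,1]

```text
t: 21.28
eef_pos: [558.7, -129.8, 91.5]
tool_rot: [2.523, 1.868, 0.005]
force: [-0.0, -0.1, -0.1]
opening: 0.999
gripper_force: 0.0
```

Emit:
servo_tool:
  steps:
    - [0,0,0,0,0,0,1]
    - [0,0,0.1,0,0,0,1]
    - [0,0,0.2,0,0,0,1]
    - [0,0,0.25,0,0,0,1]
    - [0,0,0.1,0,0,0,1]

```text
t: 21.9
eef_pos: [559.9, -130.3, 226.7]
tool_rot: [2.519, 1.865, 0.01]
force: [-0.0, -0.0, 0.1]
opening: 1.001
gripper_force: 0.0
```

Emit:
servo_tool:
  steps:
    - [0,0,0,0,0,0,1]
    - [0,0,0,0,0,0,1]

```text
t: 22.15
eef_pos: [558.5, -129.6, 220.9]
tool_rot: [2.524, 1.868, 0.005]
force: [0.6, -0.9, -0.9]
opening: 1.001
gripper_force: 0.0
```

Run:
```python
from h import *
a=bot.snapshot("wrist")[:,:,::-1];b=bot.snapshot("scene")[:,:,::-1]
print(bot.state()["force"],bot.state()["eef_pos"])
cv2.imwrite("pics/w9.png",cv2.resize(np.hstack([a,b]),(800,300),interpolation=cv2.INTER_AREA))
```

```text
[0.3669593  0.51558014 0.23134486] [ 558.15808703 -129.458124    220.22848812]
```

View pics/w9.png

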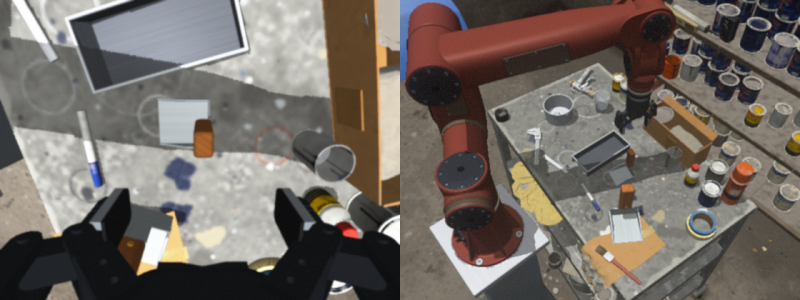

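The scoop stands upright on the trolley at (185,125), clear of the tray, which is empty. The pot is standing and the gripper is clear, so I'm handing in.

```bash
python3 -c "
from station import bot
print(bot.job_done())"
```

```text
the job is handed in; nothing more can be done
None
```

I tipped all three balls into the pot with the small scoop, stood the scoop upright on the trolley top and let go, then handed the job in at about 22 s of the 69 s allowed; the judge's result was not shown.

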